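# Turn over the square order tile by tipping its tray

### The job

The order of the square wooden tile is ready. Take its tipping tray by the black ball handle and swing it up and over, nearly to its stop, until the tile slides down and flops over onto the back wall of the tray, then swing the tray fully back down to its rest and let go, leaving the tile lying on the back wall turned over, with its steel disc showing. Do not touch the tiles with the fingers, and leave the neighbouring tray with the round tile as it is.

Things in the scene. Friction and masses are not known exactly. Their poses are not given: they have to be found in the camera images.
- square_tile: The tile to turn over: square, light wood, 50 x 50 x 10 mm, 35 g, loose. It starts plain face up on the sloping floor of its tray, some 20 mm from the corner of the V; a steel disc of 34 mm is let into its underside. Origin: centre of the disc face; +z points through the tile to the plain face. When it lies turned on the back wall, +z is 120 degrees from straight up.
- square_tray (a joint): Hinge of the tray with the square tile, rad: 0 = down on its rest, grows as the ball swings up and over; stop at 1.48. Stiff: about 1 N at the ball moves it and it stays where left. Raised slowly, the tile first slides into the corner of the V, then falls over onto the back wall once the floor is some 12 degrees past vertical (joint about 1.35); lowered again, it stays there.
- square_base: Fixed dark wood foot of that tray, 130 x 104 mm; origin on the counter below the hinge, x away from the ball. The tray is a steel V between its cheeks, open above, 62 mm wide inside, side walls 14 mm: a floor 85 mm long rising at rest at 25 degrees from the hinge to -x (ball side), and a back wall 64 mm long rising at 60 degrees to +x, with an 11 mm lip.
- square_tray_ball (a point): Centre of that tray's black ball handle, 26 mm across, on a 10 mm steel stem in line with the floor, 40 mm beyond the floor's end. Moves with the tray; at rest 103 mm above the counter. Grip it from above at its sides, fingers closing along the hinge axis: the ball turns in the grip, so the gripper may keep pointing down.
- square_tray_hinge (a point): Point on that tray's hinge axis at mid width, the corner of the V, 50 mm above the counter; fixed. The axis is level, along the point's y. The ball's centre circles it at 125 mm in the upright plane through both; at rest it is 113 mm to the point's -x and 53 mm above it.
- round_tile: Round light wood tile, 52 mm across, 10 mm thick, in the neighbouring tray; to be left where it is. Origin at the centre of its underside, +z its axis.
- round_tray (a joint): Hinge of the neighbouring tray, identical in build, which holds the round tile; to be left at 0.
There are look-alikes about, which are no part of the job. What is shaped like the square_tile but red or yellow is not meant.

How it is judged:
On the way:
1. the square tile's tray is swung up by more than 60 degrees (value of joint square_tray above 1.05 rad), for 0.1 s.
At the end, for the whole second after the job is handed in: The square tile's tray is down on its rest (joint below 0.1 rad); the square tile lies still in it on the back wall, turned over (its +z 120 degrees from straight up, within 11 degrees; origin within 60 mm of the hinge point); the round tile's tray is down (value of joint each of square_tray, round_tray below 0.1 rad and angle between square_tile's own z axis and vertical between 1.9 and 2.29 rad and distance between square_tile and square_tray_hinge below 0.06 m and linear speed of square_tile below 0.02 m/s); the robot touches nothing.
It fails at once if the fingers touch the square tile (contact force between the fingers and square_tile above 0.3 N).
It fails at once if the fingers touch the round tile (contact force between the fingers and round_tile above 0.3 N).
It fails at once if the round tile is shifted by more than 15 mm (distance of round_tile from where it was at the start of the episode above 0.015 m).
It fails at once if the round tile's tray is tipped by more than 0.15 rad (value of joint round_tray above 0.15 rad).
It also fails if it takes over 38 s, if anything falls off the work surface, if the arm or the gripper's body presses on something with over 40 N, if the wrist force passes 120 N, or if a joint passes its speed limit or range.

### The arm

A 6-joint arm with a two-finger parallel gripper is mounted at the origin on a cart in front of the work surface, level with it; the furniture and walls round the work are solid. World frame = base frame: x ahead of the robot, y to its left, z up, the work surface at z = 0. Lengths are in m, angles in rad, forces in N, time in s.
With the tool pointing down it reaches from about 0.3 to 0.775 m from the base axis. Payload 14.6 kg.
Tool frame: the origin (TCP) lies midway between the tips of the shut fingers; the grasp point (between the pads) lies 19 mm behind it (ctrl.grip_depth is the z of the grasp point in the tool frame, in m); z points along the fingers, y is the line along which they close (so a half turn about z gives the same grasp; the last joint's range is limited). The gripper opens to 94 mm and grips with 3 to 60 N. Pads are 16 mm wide; open, the fingers measure 119 mm over their backs; the gripper's body (75 mm by 177 mm) begins 78 mm behind the grasp point.
Start: joints at [-1.39, 0.3, 1.521, -0, 1.321, -0.067], TCP at [0.135, -0.533, 0.205] pointing down, gripper open.
Joint ranges: [-3.03, 3.03], [-0.79, 2.21], [0.23, 2.52], [-1.04, 4.18], [0, 3.07], [-2.55, 2.55]. Speed limits (rad/s): [2.22, 2.22, 2.57, 3.14, 3.14, 3.14].

### API

Orientations are given as [roll, pitch, yaw] about the fixed x, y, z axes, in that order (R = Rz(yaw) Ry(pitch) Rx(roll)).
In Python, from station import ctrl gives the robot as it stands. The module is installed in compiled form; this text tells all that it offers.
- The arm moves only by the tool carry_out, never from a script. Its argument "commands" is a list of rows, each a list of 3 entries, a list of its own where there are three numbers: the closure, from 0 (fully open) to 1 (shut), then the shift along the tool's x, y, z in mm, then the turn, a rotation vector about the tool's x, y, z in rad. In form: [[gripper, [tx, ty, tz], [wx, wy, wz]], ...]. A call has 1 to 10 rows; each row shifts and turns the commanded pose from where the row before left it, along the tool's axes as they then stand; what a row does not reach is not made up. A row lasts 1/8 s, in which the tool goes at most 62.5 mm and 10.7 degrees, less where a joint would pass 70% of its speed; a pose out of reach is approached as far as the arm can. A call with a gripper value outside its range is refused whole. The fingers move at their own pace and stop on an object; "squeeze" is the grip in N (left out, the last holds). Time passes only in rows, so rows that do not move let the fingers close. It gives the time, the measured TCP pose, the force, the opening and the grip force at its end, in the units of the state.
- ctrl.get_obs(): the state, without advancing time (a new reading comes with each control period).
- ctrl.camera(name): name is "side" or "top" or "wrist"; returns a dict with "img" (384x512x3 uint8, blue, green, red), "camera_matrix" (3x3 intrinsics, pixels), "rvec" (rotation vector, rad) and "tvec" (3), from world to camera coordinates, as OpenCV has them. Camera axes: x right, y down, z forward; pixel columns grow to the right and rows downward; lengths in m; the calibration is good to about 2 mm. A picture is of the moment at which its call begins. There is no depth.
- ctrl.hand_in(): hands the job in; it is judged then, once.
Trained networks look in the newest picture that a camera, given by its name, has taken for a name from the list of things; names that differ only in an ending like _2 or _b are one class to them, and where a whole thing is asked for, a point or a joint stands for the part that bears it (a point fixed in the world has none). Each returns a list of dicts, best first, with "score" (0 to 1); they miss things now and then, are a little off and sometimes report something else, mostly with a low value. They report only what shows in the picture. A call takes as long as a camera call. They do not tell look-alikes from the thing itself.
- ctrl.outline_of(thing, camera): "region" (384x512 bool, what is visible of it).
- ctrl.place_of(thing, camera): "at" ([x, y, z] in m, in world coordinates, good to about 4 mm: a listed point, or the origin of a listed thing).
The state is a dict: "time_s": time; "qpos": joint angles; "joint_vel": joint speeds; "tau": joint torques, N m; "ee_pos": TCP position; "eef_rot": TCP orientation; "force": force on the tool from outside, world axes, zero at the start; "moment": the same for the moment, N m; "grip_width": finger opening in m; "grip_force": force on a finger pad.
Only numpy, scipy, OpenCV 4.12 (cv2) and the standard library are available. Lean on these libraries where they do the work, as an engineer would, in place of code of your own. Each camera call takes 0.05 s, during which the arm holds its last target. There are 200 camera calls.

## Working session

There is one attempt and no reset: what is moved stays moved. The work goes in short steps, Python scripts to look and compute and a tool call to move; the robot and the scene stay as the last step left them, time stands still between calls to the robot, and variables do not carry over. Pictures are saved under pics/ and viewed, at most 10 in all, crops included, and the job is handed in when it is done.

Besides the shell and the picture viewer there is one more tool, called after ">>>" by a JSON object that holds its "api" and its "payload", one argument or row to a line. carry_out: Moves the arm, as the interface text tells. Its arguments: {"type":"object","properties":{"commands":{"type":"array","items":{"type":"array"}},"squeeze":{"type":"number"}},"required":["commands"]}

```bash
mkdir -p pics; python3 - <<'E'
from station import ctrl
import cv2,numpy as np
for c in("top","side"):
    cv2.imwrite(f"pics/{c}0.png",ctrl.camera(c)["img"])
    for t in("square_tray_ball","square_tray_hinge","square_base","square_tile","round_tile"):
        print(c,t,[(round(d["score"],2),np.round(d["at"],3).tolist()) for d in ctrl.place_of(t,c)[:4]])
o=ctrl.get_obs();print(o["time_s"],o["ee_pos"],o["eef_rot"],o["grip_width"],ctrl.grip_depth)
a=cv2.imread("pics/top0.png");b=cv2.imread("pics/side0.png")
E
```

```text
top square_tray_ball [(0.61, [0.423, 0.327, 0.103])]
top square_tray_hinge [(0.67, [0.527, 0.375, 0.047])]
top square_base [(0.73, [0.525, 0.374, 0.002])]
top square_tile [(0.82, [0.489, 0.358, 0.066]), (0.7, [0.592, 0.515, -0.002]), (0.62, [0.802, 0.242, 0.002])]
top round_tile [(0.78, [0.489, 0.191, 0.067]), (0.43, [0.42, 0.326, 0.103])]
side square_tray_ball [(0.84, [0.424, 0.325, 0.106])]
side square_tray_hinge [(0.61, [0.529, 0.372, 0.05])]
side square_base [(0.68, [0.529, 0.376, 0.002]), (0.68, [0.424, 0.325, 0.101])]
side square_tile [(0.82, [0.596, 0.516, -0.003]), (0.64, [0.8, 0.239, -0.001]), (0.51, [0.487, 0.358, 0.065])]
side round_tile [(0.45, [0.491, 0.188, 0.071])]
0.6 [ 0.13489314 -0.5331974   0.20543976] [-3.14158699e+00 -3.77557862e-05  2.47745705e-01] 0.09386286225382015 -0.0188
```

View pics/top0.png

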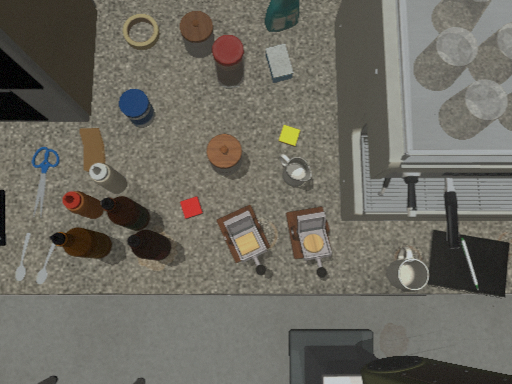

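View pics/side0.png

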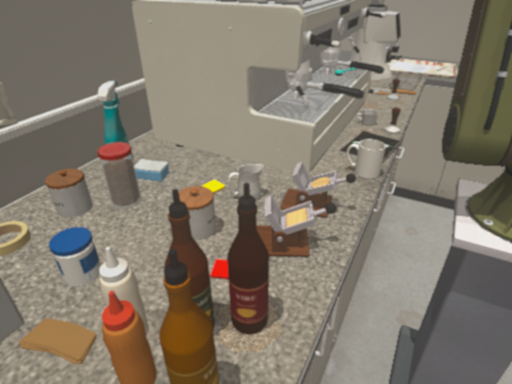

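Top view: two trays. The left one at (245,235), with its ball at (261,270), holds a square tile. The right one at (310,238), with its ball at (322,272), holds a round tile. The look-alikes at (191,207) (red) and (289,135) (yellow) lie flat on the counter and are ruled out. The left tray fits the description. I'll confirm it in a crop and refine the ball and hinge positions.

```bash
python3 - <<'E'
from station import ctrl
import cv2,numpy as np
P={};px={}
for c in("top","side"):
    d=ctrl.camera(c);K=d["camera_matrix"];R=cv2.Rodrigues(np.array(d["rvec"],float))[0];t=np.array(d["tvec"],float).reshape(3,1)
    P[c]=K@np.hstack([R,t])
    o=ctrl.outline_of("square_tray_ball",c)
    for q in o[:3]:
        ys,xs=np.nonzero(q["region"]);print(c,q["score"],len(xs),xs.min(),xs.max(),ys.min(),ys.max(),xs.mean(),ys.mean())
    # black ball blob near expected projection
    p=P[c]@np.array([.4235,.326,.104,1]);p=p[:2]/p[2]
    g=d["img"].max(2);w=6
    m=np.zeros_like(g);x,y=p.round().astype(int);m[y-9:y+10,x-9:x+10]=1
    n,l,s,ce=cv2.connectedComponentsWithStats(((g<70)&(m>0)).astype(np.uint8))
    print(c,"proj",p,s[1:].tolist(),ce[1:].round(1).tolist())
    i=1+np.argmax(s[1:,4]);px[c]=ce[i]
    if c=="top":cv2.imwrite("pics/crop.png",cv2.resize(d["img"][190:290,205:345],None,fx=5,fy=5,interpolation=cv2.INTER_CUBIC))
X=cv2.triangulatePoints(P["top"],P["side"],px["top"].reshape(2,1),px["side"].reshape(2,1));print((X[:3]/X[3]).ravel())
E
```

```text
top 0.81 1100 224 265 210 274 245.29363636363635 237.04636363636362
top proj [260.27048292 270.3598392 ] [[260, 261, 1, 1, 1], [256, 265, 10, 10, 82]] [[260.0, 261.0], [260.5, 269.4]]
side 0.97 1096 265 336 196 233 292.53375912408757 214.86313868613138
side proj [331.33318053 208.05209922] [[325, 203, 11, 10, 75]] [[330.2, 207.8]]
[0.42601266 0.32544393 0.10345028]
```

View pics/crop.png

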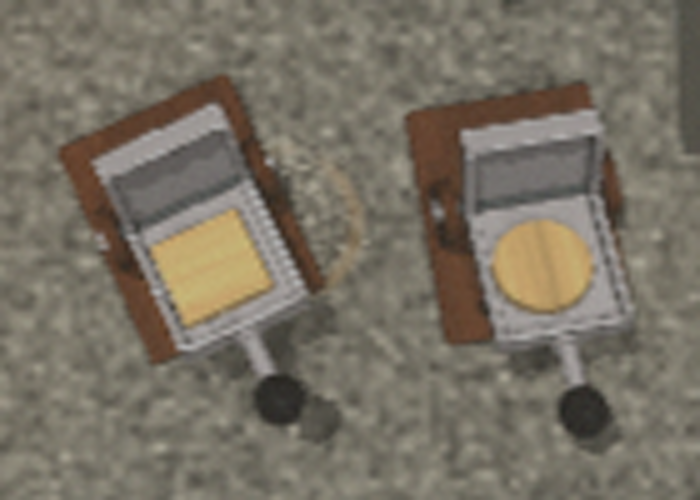

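Confirmed: the left tray holds the plain square tile. The ball is at (0.426, 0.3255, 0.103), which is the right height. Ball to hinge measures 113 mm level, as given, with the hinge's x axis at a yaw of about 0.444.

>>> {"api": "carry_out", "payload": {
  "commands": [
    [0.3,[0,0,-25],[0,0,-0.1]],
    [0.3,[0,0,-25],[0,0,-0.096]],
    [0.3,[42,-26,0],[0,0,0]],
    [0.3,[42,-26,0],[0,0,0]],
    [0.3,[42,-26,0],[0,0,0]],
    [0.3,[42,-26,0],[0,0,0]],
    [0.3,[42,-26,0],[0,0,0]],
    [0.3,[42,-26,0],[0,0,0]],
    [0.3,[42,-26,0],[0,0,0]],
    [0.3,[42,-26,0],[0,0,0]]
  ],
  "squeeze": 15
}}

```text
time_s: 2.05
ee_pos: [0.3497, -0.1996, 0.2557]
eef_rot: [3.141, -0.0, 0.444]
force: [0.6, -0.1, -0.7]
grip_width: 0.066
grip_force: 0.0
```

>>> {"api": "carry_out", "payload": {
  "commands": [
    [0.3,[42,-26,0],[0,0,0]],
    [0.3,[42,-26,0],[0,0,0]],
    [0.3,[26,-48,0],[0,0,0]],
    [0.3,[26,-48,0],[0,0,0]],
    [0.3,[26,-48,0],[0,0,0]],
    [0.3,[26,-48,0],[0,0,0]],
    [0.3,[26,-48,0],[0,0,0]],
    [0.3,[26,-48,0],[0,0,0]],
    [0.3,[26,-48,0],[0,0,0]],
    [0.3,[0,0,0],[0,0,0]]
  ]
}}

```text
time_s: 3.3
ee_pos: [0.4222, 0.2661, 0.2549]
eef_rot: [-3.141, 0.001, 0.447]
force: [-0.6, -0.4, -0.0]
grip_width: 0.0658
grip_force: 0.0
```

>>> {"api": "carry_out", "payload": {
  "commands": [
    [0.3,[29,-52,0],[0,0,0]],
    [0.3,[0,0,20],[0,0,0]],
    [0.3,[0,0,30],[0,0,0]],
    [0.3,[0,0,30],[0,0,0]],
    [0.3,[0,0,0],[0,0,0]]
  ]
}}

```text
time_s: 3.92
ee_pos: [0.426, 0.3216, 0.1741]
eef_rot: [3.141, 0.004, 0.443]
force: [0.1, 0.3, 0.2]
grip_width: 0.0657
grip_force: 0.0
```

```bash
python3 - <<'E'
from station import ctrl
import cv2
a=ctrl.camera("wrist")["img"];b=ctrl.camera("side")["img"]
b=cv2.resize(b[140:260,240:400],(512,384))
cv2.imwrite("pics/w1.png",cv2.resize(cv2.hconcat([a,b]),(800,300)))
o=ctrl.get_obs();print(o["ee_pos"],o["eef_rot"])
E
```

```text
[0.42703475 0.32261762 0.17666484] [-3.14150040e+00 -1.05076173e-03  4.43173882e-01]
```

View pics/w1.png

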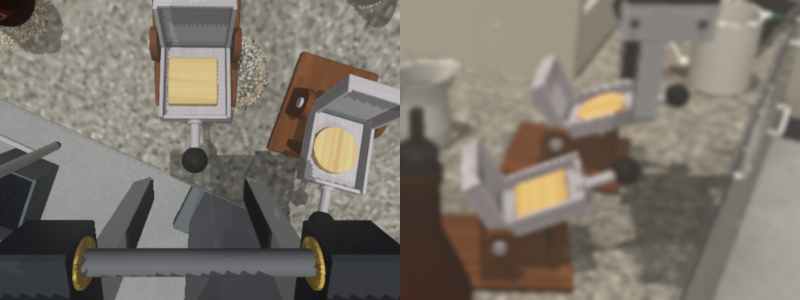

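The wrist view shows the square tray's ball at (195,160), near the middle between the fingers at about x = 145 and 255, and the tray is square to the gripper. The side view shows nothing in the way. Going down to grip.

>>> {"api": "carry_out", "payload": {
  "commands": [
    [0.3,[0,-3,30],[0,0,0]],
    [0.3,[0,0,30],[0,0,0]],
    [0.3,[0,0,22],[0,0,0]],
    [0.3,[0,0,9],[0,0,0]],
    [0.3,[0,0,0],[0,0,0]],
    [1,[0,0,0],[0,0,0]],
    [1,[0,0,0],[0,0,0]],
    [1,[0,0,0],[0,0,0]],
    [1,[0,0,0],[0,0,0]],
    [1,[0,0,0],[0,0,0]]
  ],
  "squeeze": 15
}}

```text
time_s: 5.28
ee_pos: [0.4253, 0.3257, 0.0845]
eef_rot: [3.142, -0.0, 0.444]
force: [0.6, -0.0, 1.9]
grip_width: 0.0247
grip_force: 15.0
```

>>> {"api": "carry_out", "payload": {
  "commands": [
    [1,[5.0,0,-9.7],[0,0,0]],
    [1,[5.9,0,-9.2],[0,0,0]],
    [1,[6.6,0,-8.6],[0,0,0]],
    [1,[7.4,0,-8.1],[0,0,0]],
    [1,[8.1,0,-7.4],[0,0,0]],
    [1,[8.6,0,-6.6],[0,0,0]],
    [1,[0,0,0],[0,0,0]]
  ]
}}

```text
time_s: 6.15
ee_pos: [0.4636, 0.3437, 0.1345]
eef_rot: [3.141, -0.001, 0.444]
force: [0.6, -5.0, 2.5]
grip_width: 0.025
grip_force: 15.0
```

```bash
python3 - <<'E'
from station import ctrl
import numpy as np
o=ctrl.get_obs();p=o["ee_pos"];print(p,o["force"],o["grip_width"])
h=np.array([.528,.374]);e=np.array([.903,.4296])
print((p[:2]-h)@e,(p[:2]-h)@[.4296,-.903],p[2]+.0188-.05)
E
```

```text
[0.46360406 0.34365434 0.13454893] [ 0.64017509 -5.00267596  2.52938675] 0.025037917749091
-0.0711860286848263 -0.00026236524313748917 0.10334892997065127
```

>>> {"api": "carry_out", "payload": {
  "commands": [
    [1,[9.2,0,-5.9],[0,0,0]],
    [1,[9.7,0,-5.0],[0,0,0]],
    [1,[10.0,0,-4.2],[0,0,0]],
    [1,[10.4,0,-3.2],[0,0,0]],
    [1,[10.7,0,-2.4],[0,0,0]],
    [1,[10.8,0,-1.4],[0,0,0]],
    [1,[5.5,0,-0.3],[0,0,0]],
    [1,[5.4,0,-0.2],[0,0,0]],
    [1,[5.5,0,0.2],[0,0,0]],
    [1,[5.4,0,0.3],[0,0,0]]
  ]
}}

```text
time_s: 7.4
ee_pos: [0.538, 0.3784, 0.1565]
eef_rot: [3.14, -0.001, 0.443]
force: [2.2, -7.6, 3.9]
grip_width: 0.0246
grip_force: 15.0
```

>>> {"api": "carry_out", "payload": {
  "commands": [
    [1,[5.4,0,0.6],[0,0,0]],
    [1,[5.4,0,0.8],[0,0,0]],
    [1,[5.4,0,1.1],[0,0,0]],
    [1,[5.3,0,1.3],[0,0,0]],
    [1,[4,0,1.2],[0,0,0]],
    [1,[0,0,0],[0,0,0]],
    [1,[0,0,0],[0,0,0]]
  ]
}}

```text
time_s: 8.28
ee_pos: [0.5614, 0.3893, 0.1518]
eef_rot: [3.14, -0.002, 0.443]
force: [5.7, -7.3, 4.1]
grip_width: 0.0251
grip_force: 15.0
```

```bash
python3 - <<'E'
from station import ctrl
import numpy as np,cv2
o=ctrl.get_obs();p=o["ee_pos"];print(p,o["force"],o["grip_width"])
h=np.array([.528,.374]);e=np.array([.903,.4296])
a=(p[:2]-h)@e;b=p[2]+.0188-.05
print(a,(p[:2]-h)@[.4296,-.903],b,np.pi-np.arctan2(b,a)-np.radians(25))
t=ctrl.camera("top")["img"];s=ctrl.camera("side")["img"]
cv2.imwrite("pics/up.png",cv2.hconcat([cv2.resize(t[180:300,180:340],(400,300)),cv2.resize(s[140:260,240:400],(400,300))]))
E
```

```text
[0.5614481  0.38929275 0.15177574] [ 5.65254639 -7.32911091  4.07094069] 0.025059040698744116
0.03677340198831084 0.0005599485096506822 0.12057574067382355 1.4304849434693536
```

View pics/up.png

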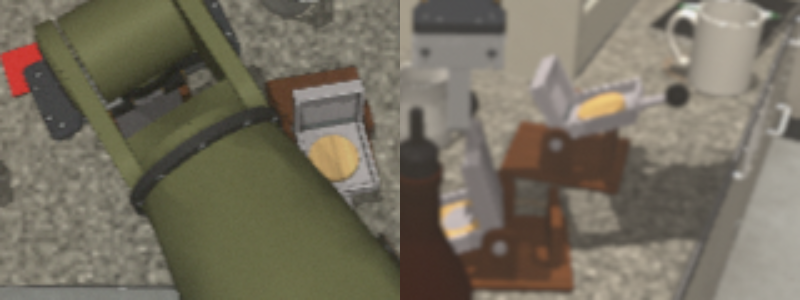

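The side view at (458,222) shows the tile on the back wall with the pale steel disc facing out, so it has flopped over. Lowering along the same arc.

>>> {"api": "carry_out", "payload": {
  "commands": [
    [1,[-4,0,-1.2],[0,0,0]],
    [1,[-5.3,0,-1.3],[0,0,0]],
    [1,[-5.4,0,-1.1],[0,0,0]],
    [1,[-5.4,0,-0.8],[0,0,0]],
    [1,[-5.4,0,-0.6],[0,0,0]],
    [1,[-10.9,0,-0.5],[0,0,0]],
    [1,[-10.9,0,0.5],[0,0,0]],
    [1,[-10.8,0,1.4],[0,0,0]],
    [1,[-10.7,0,2.4],[0,0,0]],
    [1,[-10.4,0,3.2],[0,0,0]]
  ]
}}

```text
time_s: 9.62
ee_pos: [0.4889, 0.3555, 0.1488]
eef_rot: [3.141, -0.0, 0.444]
force: [4.3, -3.7, -4.2]
grip_width: 0.0249
grip_force: 15.0
```

>>> {"api": "carry_out", "payload": {
  "commands": [
    [1,[-10,0,4.2],[0,0,0]],
    [1,[-9.7,0,5.0],[0,0,0]],
    [1,[-9.2,0,5.9],[0,0,0]],
    [1,[-8.6,0,6.6],[0,0,0]],
    [1,[-8.1,0,7.4],[0,0,0]],
    [1,[-7.4,0,8.1],[0,0,0]],
    [1,[-6.6,0,8.6],[0,0,0]],
    [1,[-5.9,0,9.2],[0,0,0]],
    [1,[-3,0,5],[0,0,0]],
    [1,[-2,0,4.7],[0,0,0]]
  ]
}}

```text
time_s: 10.88
ee_pos: [0.4249, 0.3256, 0.0841]
eef_rot: [-3.142, 0.001, 0.444]
force: [0.5, -4.5, 9.7]
grip_width: 0.025
grip_force: 15.0
```

>>> {"api": "carry_out", "payload": {
  "commands": [
    [1,[0,0,1.5],[0,0,0]],
    [1,[0,0,0],[0,0,0]]
  ]
}}

```text
time_s: 11.12
ee_pos: [0.4252, 0.3257, 0.0835]
eef_rot: [-3.141, 0.0, 0.444]
force: [-1.9, -6.7, 8.8]
grip_width: 0.0247
grip_force: 15.0
```

>>> {"api": "carry_out", "payload": {
  "commands": [
    [0.35,[0,0,0],[0,0,0]],
    [0.35,[0,0,0],[0,0,0]],
    [0.35,[0,0,0],[0,0,0]],
    [0.35,[0,0,0],[0,0,0]],
    [0.35,[0,0,-15],[0,0,0]],
    [0.35,[0,0,-30],[0,0,0]],
    [0.35,[0,0,-40],[0,0,0]],
    [0.35,[0,0,-40],[0,0,0]],
    [0.35,[-20,0,-30],[0,0,0]],
    [0.35,[0,0,0],[0,0,0]]
  ]
}}

```text
time_s: 12.38
ee_pos: [0.4073, 0.3173, 0.2411]
eef_rot: [-3.141, -0.005, 0.444]
force: [-0.1, 0.1, -0.3]
grip_width: 0.061
grip_force: 0.0
```

```bash
python3 - <<'E'
from station import ctrl
import numpy as np,cv2
o=ctrl.get_obs();print(o["time_s"],o["ee_pos"],o["force"],o["grip_width"])
t=ctrl.camera("wrist")["img"];s=ctrl.camera("side")["img"]
for c in("side",):
  for n in("square_tray_ball","square_tile"):print(n,[(d["score"],np.round(d["at"],3)) for d in ctrl.place_of(n,c)])
cv2.imwrite("pics/end.png",cv2.hconcat([cv2.resize(t,(400,300)),cv2.resize(s[140:260,240:400],(400,300))]))
E
```

```text
12.375 [0.4073162 0.3173415 0.2411176] [-0.14534669  0.07987624 -0.33413718] 0.06104351364052689
square_tray_ball [(0.91, array([0.422, 0.325, 0.102]))]
square_tile [(0.78, array([ 0.595,  0.515, -0.001])), (0.7, array([0.493, 0.188, 0.07 ])), (0.59, array([0.53 , 0.38 , 0.076])), (0.44, array([0.806, 0.238, 0.001]))]
```

View pics/end.png

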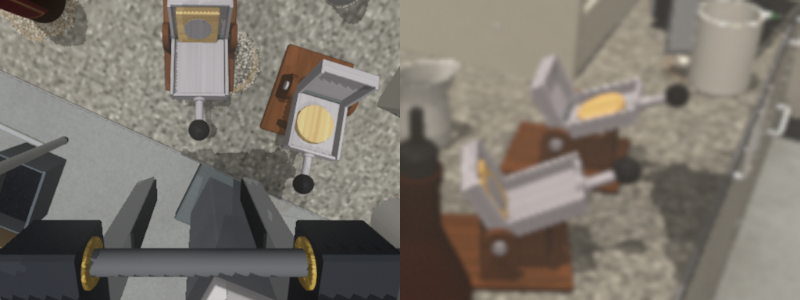

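The wrist view shows the tile on the back wall at (200,25) with its steel disc showing. The tray is down with its ball free at (199,130), and the round tile still lies in its own tray at (315,125). Handing in.

```bash
python3 -c "
from station import ctrl
print(ctrl.hand_in())"
```

```text
the job is handed in; nothing more can be done
None
```

The job is handed in (no verdict was returned): the last pictures show the square tile turned over on the back wall with its disc showing, its tray down and released, and the neighbouring tray as it was.

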